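# Load the jar shaker and switch it on

## Robot

A 6-joint arm with a two-finger parallel gripper is mounted at the origin on the work surface. World frame = base frame: x ahead of the robot, y to its left, z up, the work surface at z = 0. Lengths are in mm, angles in rad, forces in N, time in s.
With the tool pointing down it reaches from about 275 to 1000 mm from the base axis. Payload 8.4 kg.
Tool frame: the origin (TCP) lies at the very end of the fingers, on their centre line; the grasp point (between the pads) lies 19 mm behind it; z points along the fingers, y is the direction in which the jaws open and shut (so a half turn about z gives the same grasp; the last joint's range is limited). The gripper opens to 85 mm and grips with 20 to 120 N. Pads are 22 mm wide; open, the fingers measure 114 mm over their backs; the gripper's body (76 mm by 85 mm) begins 54 mm behind the grasp point. The pads swing forward as they close: fully open they stand 13 mm farther back than shut.
Start: joints at [-1.321, 0.353, 1.633, -0, 1.155, -0.002], TCP at [155.716, -605.294, 210.681] pointing down, gripper open.
Joint ranges: [-2.63, 2.63], [-0.92, 2.1], [0.06, 2.66], [-1.3, 4.44], [0, 2.69], [-3.02, 3.02]. Speed limits (rad/s): [2.22, 2.22, 2.79, 3.14, 3.14, 3.14].

## Interface

Orientations are given as [roll, pitch, yaw] about the fixed x, y, z axes, in that order (R = Rz(yaw) Ry(pitch) Rx(roll)).
In Python, from rig import sense, grab_frame, get_calibration, sign_off, boxes_of, trace gives the robot as it stands.
- The arm moves only by the tool servo_tool, never from a script. Its argument "rows" is a list of rows, each a list of 3 entries, a list of its own where there are three numbers: the finger opening in mm, from 0 to 85.4, then the shift along the tool's x, y, z in mm, then the turn, a rotation vector about the tool's x, y, z in degrees. A call has 1 to 8 rows; each row shifts and turns the commanded pose from where the row before left it, along the tool's axes as they then stand; what a row does not reach is not made up. A row lasts 1/8 s, in which the tool goes at most 62.5 mm and 10.7 degrees, less where a joint would pass 70% of its speed; a pose out of reach is approached as far as the arm can. A call is refused whole if a number of a shift passes 62.5 or a number of a turn 10.7, either way. A call with a gripper value outside its range is refused whole. The fingers move at their own pace and stop on an object; "force" is the grip in N (left out, the last holds). Time passes only in rows, so rows that do not move let the fingers close. It gives the time, the measured TCP pose, the force and the opening at its end, in the units of the state.
- sense(): the state, without advancing time (a new reading comes with each control period).
- grab_frame(name): name is "side" or "top"; returns the picture (420x560x3 uint8, blue, green, red); there is no depth.
- get_calibration(name): a dict with "intrinsics" (3x3 intrinsics, pixels), "world_to_cam" (4x4, takes a point from world to camera coordinates). Camera axes: x right, y down, z forward; pixel columns grow to the right and rows downward; lengths in mm; the calibration is good to about 2 mm. A picture is of the moment at which its call begins. get_calibration takes no time and is no camera call.
- sign_off(): hands the job in, once; it reports no verdict.
Trained networks look in the newest picture that a camera, given by its name, has taken for a name from the list of things; names that differ only in an ending like _2 or _b are one class to them, and where a whole thing is asked for, a point or a joint stands for the part that bears it (a point fixed in the world has none). Each returns a list of dicts, best first, with "conf" (0 to 1); they miss things now and then, are a little off and sometimes report something else, mostly with a low value. They report only what shows in the picture. A call takes as long as a camera call. They do not tell look-alikes from the thing itself.
- boxes_of(camera, thing): "centre" ([x, y, z] in mm, in the coordinates of the camera as it stood for that picture, good to about 4 mm: the middle of the surface that is visible of it).
- trace(camera, thing): "mask" (420x560 bool, what is visible of it).
The state is a dict: "clock": time; "qpos": joint angles; "qvel": joint speeds; "joint_efforts": joint torques, N m; "eef_pos": TCP position; "tcp_rot": TCP orientation; "contact_force": force on the tool from outside, world axes, zero at the start; "wrist_torque": the same for the moment, N m; "opening": opening from 0.0 (shut) to 1.0 (fully open).
Only numpy, scipy, OpenCV 4.12 (cv2) and the standard library are available. Lean on these libraries where they do the work, as an engineer would, in place of code of your own. Each camera call takes 0.05 s, during which the arm holds its last target. There are 200 camera calls.

## Task

Stand the two jars upright in the shaker's carrier, one in each cell, setting them down rather than dropping them. Then switch the shaker on at its isolator: press the bar handle down to free it (never force it round while it is up), turn it clockwise, and find by feel the ON slot, where the handle pops fully back up and stays locked; let go of it there. Leave the ball vise, the hammer and the punch stand where they are.

Things in the scene. Friction and masses are not known exactly. Their poses are not given: they have to be found in the camera images.
- jar_a: loose closed glass jar, 56 mm in diameter and 95 mm tall with its steel cap, about 0.3 kg, standing on the table; origin at the centre of its underside, z up its axis
- jar_b: a second jar, the same as jar_a
- shaker: fixed grey jar shaker 130 mm (its x) by 210 mm (its y), 44 mm high, bearing an open aluminium carrier 94 by 178 mm with one dividing wall across the middle, so two cells side by side along y; walls 6 mm thick, each cell 82 mm (x) by 80 mm (y) inside; cell floor 49 mm and rim 89 mm above the table. Origin: centre of its underside
- cell_a (a point): centre of the floor of the carrier's +y cell, 49 mm above the table; a standing jar's origin comes to rest here; its axes are the shaker's
- cell_b (a point): centre of the floor of the carrier's -y cell, likewise
- isolator: fixed grey switch box 140 x 140 x 60 mm on the table; on top a black bar handle turns about the vertical axis through the box's centre. At OFF the handle's narrow nose points along the box's own +y. Origin: centre of its underside, z up. The handle is sprung upward, about 7 N at first and 10 N at the bottom of its 10 mm press; at OFF and at ON it sits fully up in a slot with 0.05 rad of play
- handle_grip (a point): middle of the handle's bar, on the turning axis; its y points along the handle to the nose. The bar is 18 mm wide, 30 mm tall and runs from 60 mm behind the axis (tail) to 48 mm ahead of it, where the nose begins. Fully up, this point is 97 mm above the table, the bar's underside 82 mm, its top 112 mm; fingers fit beside and below the bar. Pressed 8 mm or more the handle is free to turn
- handle_nose (a point): end of the narrow nose (8 mm wide, 22 mm tall), 66 mm from the axis, level with handle_grip. Let go between the slots, the handle rises only about 3 mm, stays 7 mm down, riding under a gate, and keeps its angle. Pushed on from there without holding it down (say from the side), it pops up 7 mm at the ON slot and stops; held fully down it passes under the slot unnoticed
- turn (a joint): angle of the handle in rad: 0 at OFF, growing clockwise seen from above. The ON slot lies somewhere between 1.05 and 1.55, differently each time and not marked; the handle can be turned too far, up to 1.78, where it does not lock
- ball_vise: bystander: round aluminium engraver's ball vise 96 mm across and 82 mm tall, 1.8 kg, with two steel jaws on top; origin at the centre of its underside
- hammer: bystander: small hammer 220 mm long with a wooden handle, lying on the table; origin beneath its middle, x towards its head
- punch_stand: bystander: round black stand 80 mm across and 38 mm tall with short steel punches; origin at the centre of its underside
There are look-alikes about, which are no part of the job. Leave any blue look-alike of the isolator alone. Leave any purple look-alike of the jar_a alone.

How it is judged (in metres and radians):
On the way, in this order (a step that is already met when the one before it is completed fails the run):
1. both jars stand released in the carrier, one in each cell ((((horizontal distance between jar_a and cell_a below 0.02 m and z of jar_a in the frame of cell_a between -0.004 and 0.005 m and angle between jar_a's own z axis and vertical below 0.12 rad and linear speed of jar_a below 0.03 m/s and contact force between the fingers and jar_a below 0.2 N) and (horizontal distance between jar_b and cell_b below 0.02 m and z of jar_b in the frame of cell_b between -0.004 and 0.005 m and angle between jar_b's own z axis and vertical below 0.12 rad and linear speed of jar_b below 0.03 m/s and contact force between the fingers and jar_b below 0.2 N)) or ((horizontal distance between jar_a and cell_b below 0.02 m and z of jar_a in the frame of cell_b between -0.004 and 0.005 m and angle between jar_a's own z axis and vertical below 0.12 rad and linear speed of jar_a below 0.03 m/s and contact force between the fingers and jar_a below 0.2 N) and (horizontal distance between jar_b and cell_a below 0.02 m and z of jar_b in the frame of cell_a between -0.004 and 0.005 m and angle between jar_b's own z axis and vertical below 0.12 rad and linear speed of jar_b below 0.03 m/s and contact force between the fingers and jar_b below 0.2 N)))), for 0.2 s.
2. the handle is up and locked in the ON slot, and let go (value of joint turn above 0.95 rad and z of handle_grip in the frame of isolator above 0.0935 m and contact force between each of the arm, the fingers and turn below 0.3 N), for 0.3 s.
At the end, for the whole second after the job is handed in: each cell holds one jar standing on its floor (underside within 20 mm of the cell's centre and 5 mm of its floor, within 7 degrees of upright), at rest and released; the handle is fully up (within 3.5 mm) in the ON slot, at more than 0.95 rad, and untouched (all of step 2 and (((horizontal distance between jar_a and cell_a below 0.02 m and z of jar_a in the frame of cell_a between -0.004 and 0.005 m and angle between jar_a's own z axis and vertical below 0.12 rad and linear speed of jar_a below 0.03 m/s and contact force between the fingers and jar_a below 0.2 N) and (horizontal distance between jar_b and cell_b below 0.02 m and z of jar_b in the frame of cell_b between -0.004 and 0.005 m and angle between jar_b's own z axis and vertical below 0.12 rad and linear speed of jar_b below 0.03 m/s and contact force between the fingers and jar_b below 0.2 N)) or ((horizontal distance between jar_a and cell_b below 0.02 m and z of jar_a in the frame of cell_b between -0.004 and 0.005 m and angle between jar_a's own z axis and vertical below 0.12 rad and linear speed of jar_a below 0.03 m/s and contact force between the fingers and jar_a below 0.2 N) and (horizontal distance between jar_b and cell_a below 0.02 m and z of jar_b in the frame of cell_a between -0.004 and 0.005 m and angle between jar_b's own z axis and vertical below 0.12 rad and linear speed of jar_b below 0.03 m/s and contact force between the fingers and jar_b below 0.2 N)))).
It fails at once if the handle is forced round out of the OFF slot without being pressed down (value of joint turn between 0.12 and 0.9 rad and z of handle_grip in the frame of isolator above 0.0935 m).
It fails at once if a jar is dropped (falls unheld at more than 0.7 m/s) ((linear speed of jar_a above 0.7 m/s and contact force between the fingers and jar_a below 0.2 N) or (linear speed of jar_b above 0.7 m/s and contact force between the fingers and jar_b below 0.2 N)).
It fails at once if a bystander is moved by more than 30 mm (distance of any of ball_vise, hammer, punch_stand from where it was at the start of the episode above 0.03 m).
It also fails if it takes over 58 s, if anything falls off the work surface, if the arm or the gripper's body presses on something with over 40 N, if the wrist force passes 120 N, or if a joint passes its speed limit or range.

## Working session

There is one attempt and no reset: what is moved stays moved. The work goes in short steps, Python scripts to look and compute and a tool call to move; the robot and the scene stay as the last step left them, time stands still between calls to the robot, and variables do not carry over. Pictures are saved under pics/ and viewed, about 8 in all and at most 12, crops included, and the job is handed in when it is done.

Besides the shell and the picture viewer there is one more tool, called after "Call:" in YAML: its name, and indented under it one key for each argument. servo_tool: Moves the arm, as the interface text tells. Its arguments: {"type":"object","properties":{"rows":{"type":"array","items":{"type":"array"}},"force":{"type":"number"}},"required":["rows"]}

```bash
mkdir -p pics; ls
cat > h.py <<'E'
import numpy as np, cv2
from rig import *
def cal(c):
    k=get_calibration(c); return np.array(k["intrinsics"]),np.array(k["world_to_cam"])
def w(c,p):
    K,T=cal(c); return (np.linalg.inv(T)@np.append(p,1))[:3]
def px(c,P):
    K,T=cal(c); q=K@(T@np.append(P,1))[:3]; return q[:2]/q[2]
def ray(c,uv,z):
    K,T=cal(c); Ti=np.linalg.inv(T); d=Ti[:3,:3]@np.linalg.inv(K)@[uv[0],uv[1],1]; o=Ti[:3,3]
    return o+d*(z-o[2])/d[2]
E
python3 - <<'E'
from h import *
for c in("top","side"):
    f=grab_frame(c); cv2.imwrite(f"pics/{c}0.png",f)
    for t in("jar_a","shaker","isolator","handle_grip","ball_vise","hammer","punch_stand"):
        for r in boxes_of(c,t):
            P=w(c,r["centre"]); print(c,t,round(r["conf"],2),P.round(),px(c,P).round())
print(sense())
E
```

```text
pics
top jar_a 0.92 [436. -61.  96.] [288. 257.]
top jar_a 0.82 [ 454. -275.   95.] [372. 251.]
top jar_a 0.8 [ 434. -377.   98.] [413. 260.]
top shaker 0.94 [ 598. -154.   50.] [324. 196.]
top shaker 0.35 [541. 181.  61.] [195. 214.]
top isolator 0.94 [315. 156.  61.] [202. 301.]
top isolator 0.67 [544. 180.  65.] [196. 213.]
top handle_grip 0.88 [543. 174. 112.] [195. 212.]
top handle_grip 0.68 [312. 155. 115.] [200. 305.]
top ball_vise 0.61 [773. 107.  59.] [226. 127.]
top hammer 0.62 [710. 306.  24.] [153. 152.]
top punch_stand 0.88 [ 704. -353.   25.] [397. 159.]
top punch_stand 0.52 [768. 104.  60.] [227. 129.]
side jar_a 0.93 [ 423. -370.   68.] [348. 163.]
side jar_a 0.9 [437. -45.  65.] [316. 226.]
side jar_a 0.6 [ 451. -264.   59.] [332. 182.]
side shaker 0.86 [ 592. -131.   54.] [276. 199.]
side isolator 0.85 [311. 179.  59.] [340. 303.]
side isolator 0.72 [534. 213.  61.] [248. 287.]
side handle_grip 0.96 [539. 193. 110.] [248. 268.]
side handle_grip 0.71 [765. 128.  58.] [183. 241.]
side handle_grip 0.62 [316. 168. 109.] [341. 286.]
side ball_vise 0.83 [765. 126.  62.] [183. 239.]
side hammer 0.58 [698. 310.  30.] [171. 306.]
side punch_stand 0.51 [ 709. -342.   21.] [266. 162.]
{'clock': 0.8, 'qpos': array([-1.32138286e+00,  3.52958475e-01,  1.63339163e+00,  2.18472166e-05,
        1.15521610e+00, -2.40921643e-03]), 'qvel': array([ 8.58578993e-05,  2.04770009e-03,  9.06456156e-04, -1.55283738e-03,
       -6.51421034e-04,  3.28152867e-04]), 'joint_efforts': array([ 6.66986616e-04, -6.05103707e+01, -3.42437017e+01,  9.40194968e-05,
        9.40537830e-04, -1.26833498e-05]), 'eef_pos': array([ 155.73365555, -605.29183319,  210.71050935]), 'tcp_rot': array([ 3.14156615e+00, -1.99240714e-05,  2.51813865e-01]), 'contact_force': array([ 0.09743445, -0.07865496, -0.52578589]), 'wrist_torque': array([0.04461378, 0.01837657, 0.00649586]), 'opening': 1.0000238094493057}
```

Run:
```python
from h import *
f=cv2.imread("pics/top0.png")
a=f[90:350,140:440]; cv2.imwrite("pics/top_crop.png",cv2.resize(a,(690,598),interpolation=cv2.INTER_CUBIC))
```

```text
(no output)
```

View pics/top_crop.png

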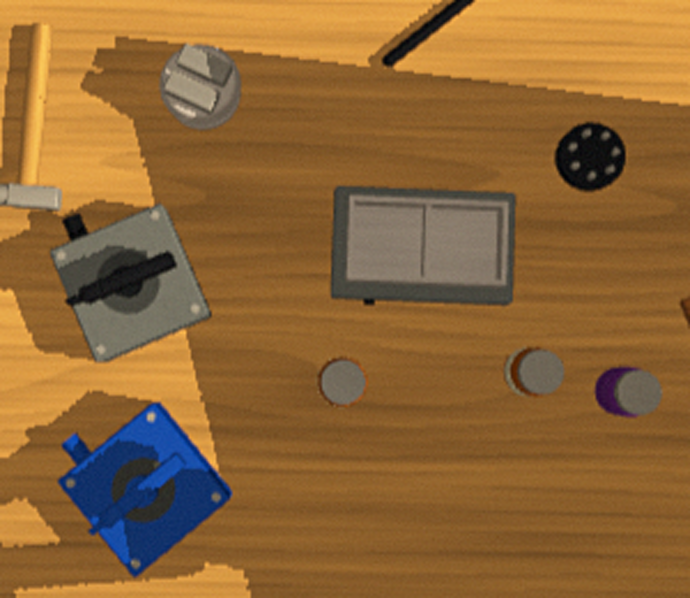

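View pics/side0.png

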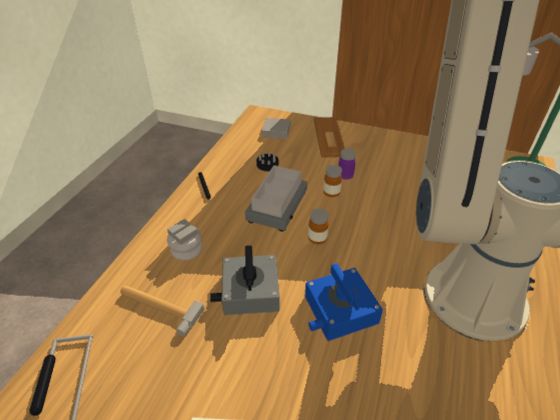

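Jar candidates at top px (288,257) and (372,251) are amber, and (413,260) is purple, so the purple one is the look-alike. The isolator candidates are grey at (196,213), which is the one meant, and blue at (202,301), which I leave alone. The enlarged crop confirms both choices. The grey isolator's narrow nose points to image left, roughly world +y. Next I fit models to the masks.

```bash
cat > fit.py <<'E'
from h import *
from scipy.optimize import minimize
def box(x0,x1,y0,y1,z0,z1): return np.array([[x,y,z] for x in(x0,x1) for y in(y0,y1) for z in(z0,z1)],float)
th=np.linspace(0,2*np.pi,24)
cyl=lambda r,z0,z1: np.array([[r*np.cos(t),r*np.sin(t),z] for t in th for z in(z0,z1)])
MODEL={"jar_a":[cyl(28,0,95)],"shaker":[box(-65,65,-105,105,0,44),box(-47,47,-89,89,44,89)],
 "isolator":[box(-70,70,-70,70,0,60)],"handle_grip":[box(-9,9,-60,48,82,112),box(-4,4,48,66,86,108)]}
S=4
def sil(c,parts,p):
    K,T=cal(c); m=np.zeros((420*S//2,560*S//2),np.uint8)
    a=p[2]; R=np.array([[np.cos(a),-np.sin(a),0],[np.sin(a),np.cos(a),0],[0,0,1]])
    for b in parts:
        P=b@R.T+[p[0],p[1],0]; q=(K@(T[:3,:3]@P.T+T[:3,3:])).T; q=q[:,:2]/q[:,2:]
        cv2.fillConvexPoly(m,cv2.convexHull(np.round(((q+.5)*2-.5)*16).astype(np.int32)),1,shift=4)
    return m
def getmask(c,t,P):
    u=px(c,P); best=None
    for r in trace(c,t):
        m=np.asarray(r["mask"]).astype(np.uint8)
        v,uu=np.nonzero(m)
        if len(v)==0: continue
        d=np.hypot(uu.mean()-u[0],v.mean()-u[1])
        if best is None or d<best[0]: best=(d,m,r["conf"])
    return best
def fit(t,p0,cams=("top","side"),zc=50):
    ms={}
    for c in cams:
        b=getmask(c,t,[p0[0],p0[1],zc])
        if b is None or b[0]>25: print(t,c,"no mask",b and b[0]); continue
        ms[c]=cv2.resize(b[1],None,fx=2,fy=2,interpolation=cv2.INTER_NEAREST)
    def cost(p):
        s=0
        for c,m in ms.items():
            g=sil(c,MODEL[t],p); s+=1-(g&m).sum()/max(1,(g|m).sum())
        return s/len(ms)
    best=None
    for da in ([0] if t=="jar_a" else [-.3,0,.3]):
        q=np.array(p0,float)+[0,0,da]
        sx=np.array([q,q+[8,0,0],q+[0,8,0],q+[0,0,.15]])
        r=minimize(cost,q,method="Nelder-Mead",options=dict(initial_simplex=sx,xatol=.05,fatol=1e-5,maxiter=300))
        if best is None or r.fun<best.fun: best=r
    print(t,list(ms),best.x.round(3),"1-IoU",round(best.fun,3)); return best.x
E
python3 - <<'E'
from fit import *
for cams in (("top",),("top","side")):
  for n,p,zc in(("jar_a",[436,-61,0],70),("jar_a",[454,-270,0],70),("shaker",[595,-145,0],60),("isolator",[541,178,.25],50),("handle_grip",[541,178,.25],97)): fit(n,p,cams,zc)
E
```

```text
jar_a ['top'] [ 4.37227e+02 -6.25820e+01  6.20000e-02] 1-IoU 0.058
jar_a ['top'] [ 4.53270e+02 -2.78574e+02  1.12000e-01] 1-IoU 0.168
shaker ['top'] [ 5.96560e+02 -1.55328e+02  3.00000e-03] 1-IoU 0.048
isolator ['top'] [5.45398e+02 1.82661e+02 4.16000e-01] 1-IoU 0.062
handle_grip ['top'] [5.45246e+02 1.79719e+02 4.13000e-01] 1-IoU 0.193
jar_a ['top', 'side'] [ 4.37599e+02 -6.26150e+01  1.06000e-01] 1-IoU 0.089
jar_a ['top', 'side'] [ 4.53178e+02 -2.81610e+02  3.84000e-01] 1-IoU 0.132
shaker ['top', 'side'] [ 5.97617e+02 -1.55843e+02 -7.00000e-03] 1-IoU 0.058
isolator ['top', 'side'] [5.44883e+02 1.81053e+02 4.27000e-01] 1-IoU 0.079
handle_grip ['top', 'side'] [5.45400e+02 1.78906e+02 4.07000e-01] 1-IoU 0.224
```

Run:
```python
from fit import *
fits={"jar_a":[[437.4,-62.6,0],[453.2,-280.5,0]],"shaker":[[597,-155.5,-.02]],"isolator":[[545,181,.42]],"handle_grip":[[545,180,.41]]}
out=[]
for c,(x0,y0,ww,hh) in {"top":(160,150,240,150),"side":(190,130,200,190)}.items():
    f=cv2.imread(f"pics/{c}0.png"); f=cv2.resize(f,None,fx=4,fy=4,interpolation=cv2.INTER_CUBIC)
    for n,ps in fits.items():
        for p in ps:
            for part in MODEL[n]+([box(-41,41,3,83,89,89),box(-41,41,-83,-3,89,89)] if n=="shaker" else []):
                m=cv2.resize(sil(c,[part],p),None,fx=2,fy=2,interpolation=cv2.INTER_NEAREST)
                cs,_=cv2.findContours(m,0,2); cv2.drawContours(f,cs,-1,(0,255,0),1)
    g=f[y0*4:(y0+hh)*4,x0*4:(x0+ww)*4]; s=min(800/g.shape[1],600/g.shape[0]); cv2.imwrite(f"pics/ov_{c}.png",cv2.resize(g,None,fx=s,fy=s,interpolation=cv2.INTER_AREA))
```

```text
(no output)
```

View pics/ov_top.png

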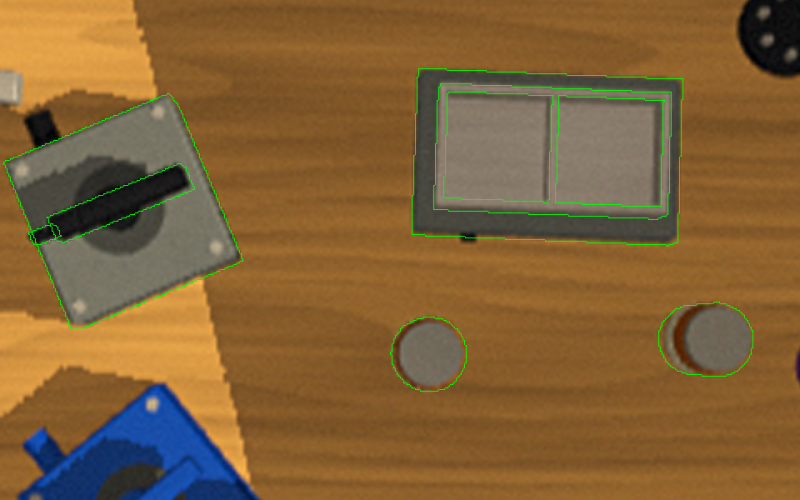

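View pics/ov_side.png

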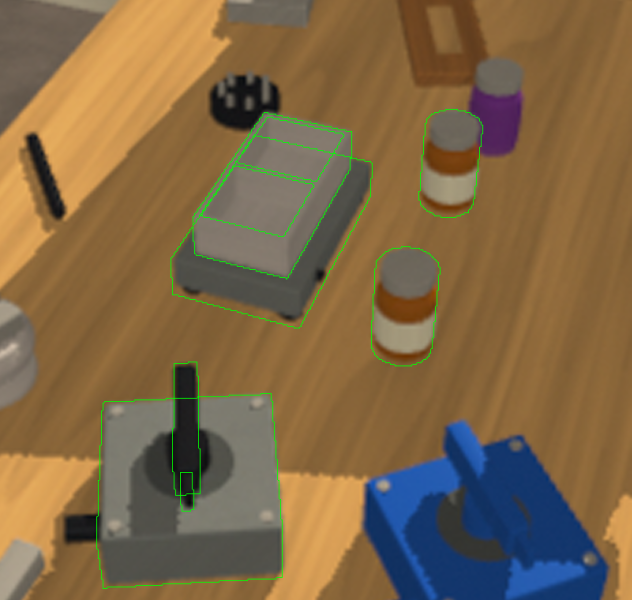

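```bash
cat > plan.py <<'E'
import sys; from h import *
def plan(tgt,psi_t=None,n=8,s=None,p=None):
    s=sense(); p=s["eef_pos"] if p is None else p; psi=s["tcp_rot"][2]
    psi_t=psi if psi_t is None else psi_t
    d=(np.array(tgt)-p)/n; dpsi=(psi_t-psi)/n
    print("clock",s["clock"],p.round(1),s["tcp_rot"].round(4),s["contact_force"].round(1))
    for i in range(n):
        a=psi+i*dpsi; print([round(float(d@[np.cos(a),np.sin(a),0]),1),round(float(d@[np.sin(a),-np.cos(a),0]),1),round(float(-d[2]),1)],"turn z",round(float(-np.degrees(dpsi)),2))
E
python3 - <<'E'
from plan import *
plan([453,-280.5,160],np.pi/2,8)
E
```

```text
clock 1.55 [ 155.7 -605.3  210.7] [ 3.1416 -0.      0.2518] [-0.2 -0.7  0.4]
[46.1, -30.1, 6.3] turn z -9.45
[50.4, -22.1, 6.3] turn z -9.45
[53.4, -13.5, 6.3] turn z -9.45
[54.8, -4.6, 6.3] turn z -9.45
[54.9, 4.5, 6.3] turn z -9.45
[53.4, 13.4, 6.3] turn z -9.45
[50.4, 22.0, 6.3] turn z -9.45
[46.1, 30.0, 6.3] turn z -9.45
```

Call:
servo_tool:
  rows:
    - [85, [46, -30, 6.3], [0, 0, -9.45]]
    - [85, [50.4, -22, 6.3], [0, 0, -9.45]]
    - [85, [53.4, -13.5, 6.3], [0, 0, -9.45]]
    - [85, [54.8, -4.6, 6.3], [0, 0, -9.45]]
    - [85, [54.9, 4.5, 6.3], [0, 0, -9.45]]
    - [85, [53.4, 13.4, 6.3], [0, 0, -9.45]]
    - [85, [50.4, 22, 6.3], [0, 0, -9.45]]
    - [85, [46, 30, 6.3], [0, 0, -9.45]]
  force: 40

```text
clock: 2.55
eef_pos: [454.1, -279.4, 160.4]
tcp_rot: [3.141, 0.0, 1.577]
contact_force: [1.3, -0.3, 0.4]
opening: 0.996
```

Call:
servo_tool:
  rows:
    - [85, [0, 0, 0], [0, 0, 0]]
    - [85, [0, 0, 0], [0, 0, 0]]

```text
clock: 2.8
eef_pos: [452.8, -280.7, 160.3]
tcp_rot: [-3.141, 0.0, 1.571]
contact_force: [0.2, -0.5, -0.0]
opening: 0.999
```

Call:
servo_tool:
  rows:
    - [85, [0, 0, 30], [0, 0, 0]]
    - [85, [0, 0, 30], [0, 0, 0]]
    - [85, [0, 0, 30], [0, 0, 0]]
    - [85, [0, 0, 22], [0, 0, 0]]
    - [85, [0, 0, 0], [0, 0, 0]]
    - [48, [0, 0, 0], [0, 0, 0]]
    - [48, [0, 0, 0], [0, 0, 0]]
    - [48, [0, 0, 0], [0, 0, 0]]

```text
clock: 3.8
eef_pos: [453.5, -281.4, 49.6]
tcp_rot: [3.14, 0.001, 1.571]
contact_force: [-0.4, -0.7, 5.4]
opening: 0.574
```

Call:
servo_tool:
  rows:
    - [48, [0, 0, 0], [0, 0, 0]]
    - [48, [0, 0, 0], [0, 0, 0]]

```text
clock: 4.05
eef_pos: [453.5, -281.4, 49.6]
tcp_rot: [3.14, 0.001, 1.571]
contact_force: [0.2, -0.5, 5.4]
opening: 0.57
```

Call:
servo_tool:
  rows:
    - [35, [0, 0, 0], [0, 0, 0]]
    - [35, [0, 0, 0], [0, 0, 0]]
    - [35, [0, 0, 0], [0, 0, 0]]

```text
clock: 4.42
eef_pos: [453.5, -281.4, 49.7]
tcp_rot: [3.14, 0.001, 1.571]
contact_force: [-0.8, -0.1, 5.4]
opening: 0.569
```

Run:
```python
from h import *
f=grab_frame("side"); cv2.imwrite("pics/g1.png",cv2.resize(f[60:260,250:450],(600,600),interpolation=cv2.INTER_CUBIC))
```

```text
(no output)
```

View pics/g1.png

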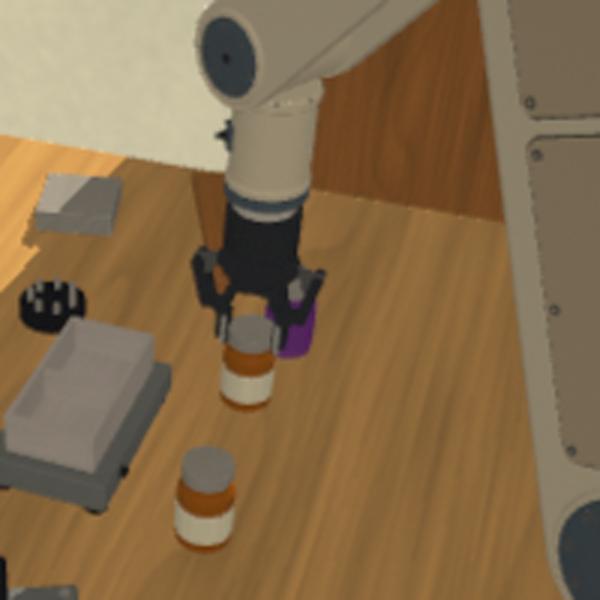

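Call:
servo_tool:
  rows:
    - [35, [0, 0, -5], [0, 0, 0]]
    - [35, [0, 0, -15], [0, 0, 0]]
    - [35, [0, 0, -30], [0, 0, 0]]
    - [35, [0, 0, -30], [0, 0, 0]]
    - [35, [0, 0, -30], [0, 0, 0]]
    - [35, [0, 0, -15], [0, 0, 0]]
    - [35, [0, 0, 0], [0, 0, 0]]
  force: 60

```text
clock: 5.35
eef_pos: [453.3, -281.0, 174.3]
tcp_rot: [3.14, 0.001, 1.571]
contact_force: [-0.3, 0.6, -4.2]
opening: 0.566
```

Call:
servo_tool:
  rows:
    - [35, [12, 20, 0], [0, 0, 0]]
    - [35, [23, 42, 0], [0, 0, 0]]
    - [35, [23, 42, 0], [0, 0, 0]]
    - [35, [16, 27, 0], [0, 0, 0]]
    - [35, [7.5, 12, 0], [0, 0, 0]]
    - [35, [0, 0, 0], [0, 0, 0]]
    - [35, [0, 0, 0], [0, 0, 0]]

```text
clock: 6.22
eef_pos: [594.5, -199.6, 172.7]
tcp_rot: [-3.14, -0.0, 1.571]
contact_force: [-0.5, 0.4, -3.6]
opening: 0.564
```

Run:
```python
from h import *
a=grab_frame("side")[80:280,200:400]; b=grab_frame("top")[110:310,240:440]
for i,(c) in enumerate(("side","top")):
    im=(a,b)[i]; off=((200,80),(240,110))[i]
    for z in (49,89):
        q=px(c,[596,-198.5,z])-off; print(c,z,q)
cv2.imwrite("pics/g2.png",cv2.resize(np.hstack([a,b]),(800,400),interpolation=cv2.INTER_CUBIC))
```

```text
side 49 [ 81.71271329 106.52953479]
side 89 [81.72598208 96.49907416]
top 49 [100.37560191  86.59399362]
top 89 [102.44242766  84.96379865]
```

View pics/g2.png

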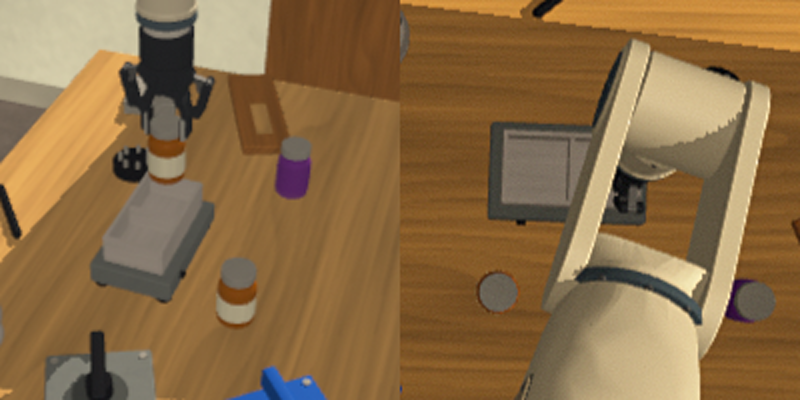

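The jar hangs upright in the gripper at (165,155) in the left half, over the far cell. Lowering it now.

Call:
servo_tool:
  rows:
    - [35, [0, 1.5, 20], [0, 0, 0]]
    - [35, [0, 0, 25], [0, 0, 0]]
    - [35, [0, 0, 15], [0, 0, 0]]
    - [35, [0, 0, 7], [0, 0, 0]]
    - [35, [0, 0, 2], [0, 0, 0]]
    - [35, [0, 0, 1.5], [0, 0, 0]]
    - [35, [0, 0, 0], [0, 0, 0]]

```text
clock: 7.2
eef_pos: [597.7, -199.2, 103.3]
tcp_rot: [3.141, 0.0, 1.571]
contact_force: [0.3, -0.8, -3.9]
opening: 0.564
```

Call:
servo_tool:
  rows:
    - [35, [0, 0, 1.5], [0, 0, 0]]
    - [35, [0, 0, 1], [0, 0, 0]]
    - [35, [0, 0, 1], [0, 0, 0]]
    - [35, [0, 0, 0], [0, 0, 0]]

```text
clock: 7.7
eef_pos: [597.5, -199.2, 99.8]
tcp_rot: [3.141, 0.0, 1.571]
contact_force: [-1.9, 0.6, 4.1]
opening: 0.562
```

Call:
servo_tool:
  rows:
    - [50, [0, 0, 0], [0, 0, 0]]
    - [55, [0, 0, 0], [0, 0, 0]]
    - [65, [0, 0, 0], [0, 0, 0]]
    - [85, [0, 0, 0], [0, 0, 0]]
    - [85, [0, 0, 0], [0, 0, 0]]
  force: 40

```text
clock: 8.32
eef_pos: [597.3, -199.2, 99.3]
tcp_rot: [3.142, 0.0, 1.571]
contact_force: [0.3, 0.7, 0.0]
opening: 0.999
```

Call:
servo_tool:
  rows:
    - [85, [0, 0, -20], [0, 0, 0]]
    - [85, [0, 0, -35], [0, 0, 0]]
    - [85, [0, 0, -35], [0, 0, 0]]
    - [85, [0, 0, -10], [0, 0, 0]]
    - [85, [0, 0, 0], [0, 0, 0]]

```text
clock: 8.95
eef_pos: [597.6, -199.3, 200.3]
tcp_rot: [3.14, 0.001, 1.571]
contact_force: [0.7, 0.0, -0.8]
opening: 0.992
```

Call:
servo_tool:
  rows:
    - [85, [25, -30, 0], [0, 0, 0]]
    - [85, [38, -45, 0], [0, 0, 0]]
    - [85, [38, -45, 10], [0, 0, 0]]
    - [85, [25, -30, 20], [0, 0, 0]]
    - [85, [10.7, -10.2, 20], [0, 0, 0]]
    - [85, [0, 0, 0], [0, 0, 0]]
    - [85, [0, 0, 0], [0, 0, 0]]

```text
clock: 9.82
eef_pos: [437.8, -62.9, 149.5]
tcp_rot: [3.141, 0.0, 1.571]
contact_force: [0.1, -1.1, 0.7]
opening: 0.997
```

Call:
servo_tool:
  rows:
    - [85, [0, 0, 30], [0, 0, 0]]
    - [85, [0, 0, 35], [0, 0, 0]]
    - [85, [0, 0, 22], [0, 0, 0]]
    - [85, [0, 0, 10], [0, 0, 0]]
    - [85, [0, 0, 0], [0, 0, 0]]
    - [35, [0, 0, 0], [0, 0, 0]]
    - [35, [0, 0, 0], [0, 0, 0]]
    - [35, [0, 0, 0], [0, 0, 0]]

```text
clock: 10.82
eef_pos: [437.8, -62.6, 53.4]
tcp_rot: [3.14, 0.0, 1.571]
contact_force: [-1.9, 0.2, 8.0]
opening: 0.568
```

Call:
servo_tool:
  rows:
    - [35, [0, 0, 0], [0, 0, 0]]
    - [35, [0, 0, 0], [0, 0, 0]]
  force: 60

```text
clock: 11.08
eef_pos: [437.8, -62.6, 53.5]
tcp_rot: [3.14, 0.0, 1.571]
contact_force: [-1.8, 0.4, 10.6]
opening: 0.564
```

Call:
servo_tool:
  rows:
    - [35, [0, 0, -5], [0, 0, 0]]
    - [35, [0, 0, -15], [0, 0, 0]]
    - [35, [0, 0, -30], [0, 0, 0]]
    - [35, [0, 0, -30], [0, 0, 0]]
    - [35, [0, 0, -30], [0, 0, 0]]
    - [35, [0, 0, -15], [0, 0, 0]]
    - [35, [0, 0, 0], [0, 0, 0]]

```text
clock: 11.95
eef_pos: [437.6, -62.6, 178.3]
tcp_rot: [3.139, 0.0, 1.571]
contact_force: [-0.9, -0.1, -2.9]
opening: 0.56
```

Call:
servo_tool:
  rows:
    - [35, [-7, 20, 0], [0, 0, 0]]
    - [35, [-14, 44, 0], [0, 0, 0]]
    - [35, [-14, 44, 0], [0, 0, 0]]
    - [35, [-9, 32, 0], [0, 0, 0]]
    - [35, [-6, 20, 0], [0, 0, 0]]
    - [35, [0, 0, 0], [0, 0, 0]]
    - [35, [0, 0, 0], [0, 0, 0]]

```text
clock: 12.82
eef_pos: [595.6, -112.1, 176.0]
tcp_rot: [-3.139, -0.001, 1.571]
contact_force: [-0.1, -0.3, -2.7]
opening: 0.56
```

Call:
servo_tool:
  rows:
    - [35, [0, 1, 20], [0, 0, 0]]
    - [35, [0, 0, 25], [0, 0, 0]]
    - [35, [0, 0, 15], [0, 0, 0]]
    - [35, [0, 0, 6], [0, 0, 0]]
    - [35, [0, 0, 2], [0, 0, 0]]
    - [35, [0, 0, 1], [0, 0, 0]]
    - [35, [0, 0, 0], [0, 0, 0]]

```text
clock: 13.7
eef_pos: [598.4, -112.5, 108.8]
tcp_rot: [3.141, 0.0, 1.571]
contact_force: [0.1, 1.1, -2.8]
opening: 0.561
```

Call:
servo_tool:
  rows:
    - [35, [0, 0, 1], [0, 0, 0]]
    - [35, [0, 0, 1], [0, 0, 0]]
    - [35, [0, 0, 0], [0, 0, 0]]

```text
clock: 14.08
eef_pos: [598.0, -112.4, 106.2]
tcp_rot: [-3.142, -0.0, 1.571]
contact_force: [0.1, 0.6, -2.4]
opening: 0.561
```

Call:
servo_tool:
  rows:
    - [35, [0, 0, 1.5], [0, 0, 0]]
    - [35, [0, 0, 1], [0, 0, 0]]
    - [35, [0, 0, 0.5], [0, 0, 0]]
    - [35, [0, 0, 0], [0, 0, 0]]

```text
clock: 14.58
eef_pos: [598.0, -112.5, 103.6]
tcp_rot: [-3.142, 0.0, 1.571]
contact_force: [-1.8, 0.2, 4.1]
opening: 0.561
```

Call:
servo_tool:
  rows:
    - [50, [0, 0, 0], [0, 0, 0]]
    - [55, [0, 0, 0], [0, 0, 0]]
    - [65, [0, 0, 0], [0, 0, 0]]
    - [85, [0, 0, 0], [0, 0, 0]]
    - [85, [0, 0, 0], [0, 0, 0]]
  force: 40

```text
clock: 15.2
eef_pos: [598.1, -112.5, 103.3]
tcp_rot: [3.142, 0.0, 1.571]
contact_force: [-0.4, 0.1, 0.8]
opening: 0.994
```

Call:
servo_tool:
  rows:
    - [85, [0, 0, -20], [0, 0, 0]]
    - [85, [0, 0, -35], [0, 0, 0]]
    - [85, [0, 0, -35], [0, 0, 0]]
    - [85, [0, 0, -10], [0, 0, 0]]
    - [85, [0, 0, 0], [0, 0, 0]]

```text
clock: 15.82
eef_pos: [598.2, -112.5, 203.4]
tcp_rot: [3.141, 0.0, 1.571]
contact_force: [-0.5, -0.2, -0.3]
opening: 0.995
```

Run:
```python
from plan import *
plan([545,180.5,180],1.98,8)
```

```text
clock 15.825 [ 598.2 -112.5  203.4] [3.1408e+00 1.0000e-04 1.5712e+00] [-0.5 -0.2 -0.3]
[36.6, -6.6, 2.9] turn z -2.93
[36.9, -4.8, 2.9] turn z -2.93
[37.1, -2.9, 2.9] turn z -2.93
[37.2, -1.0, 2.9] turn z -2.93
[37.2, 0.9, 2.9] turn z -2.93
[37.1, 2.8, 2.9] turn z -2.93
[36.9, 4.7, 2.9] turn z -2.93
[36.6, 6.6, 2.9] turn z -2.93
```

Call:
servo_tool:
  rows:
    - [85, [36.6, -6.6, 2.9], [0, 0, -2.93]]
    - [85, [36.9, -4.8, 2.9], [0, 0, -2.93]]
    - [85, [37.1, -2.9, 2.9], [0, 0, -2.93]]
    - [85, [37.2, -1, 2.9], [0, 0, -2.93]]
    - [85, [37.2, 0.9, 2.9], [0, 0, -2.93]]
    - [85, [37.1, 2.8, 2.9], [0, 0, -2.93]]
    - [85, [36.9, 4.7, 2.9], [0, 0, -2.93]]
    - [85, [36.6, 6.6, 2.9], [0, 0, -2.93]]

```text
clock: 16.82
eef_pos: [543.3, 181.2, 178.1]
tcp_rot: [-3.139, -0.0, 1.982]
contact_force: [-1.2, 0.2, -0.4]
opening: 0.995
```

Call:
servo_tool:
  rows:
    - [50, [0, 0, 0], [0, 0, 0]]
    - [50, [0, 0, 0], [0, 0, 0]]

```text
clock: 17.08
eef_pos: [544.0, 179.8, 178.9]
tcp_rot: [-3.14, 0.0, 1.98]
contact_force: [0.2, -0.4, -0.5]
opening: 0.602
```

Run:
```python
from fit import *
a=grab_frame("side"); b=grab_frame("top")
MODEL["jar_a"]=[cyl(28,49,144)]
for p in ([598,-112.5,0],[596,-198.5,0]): fit("jar_a",p,("top","side"),110)
a=a[130:330,180:380]; b=b[130:330,160:360]
cv2.imwrite("pics/g3.png",cv2.resize(np.hstack([a,b]),(800,400),interpolation=cv2.INTER_CUBIC))
```

```text
jar_a ['top', 'side'] [ 5.95844e+02 -1.12918e+02  7.10000e-02] 1-IoU 0.228
jar_a ['top', 'side'] [ 5.96404e+02 -1.98808e+02  1.22000e-01] 1-IoU 0.253
```

View pics/g3.png

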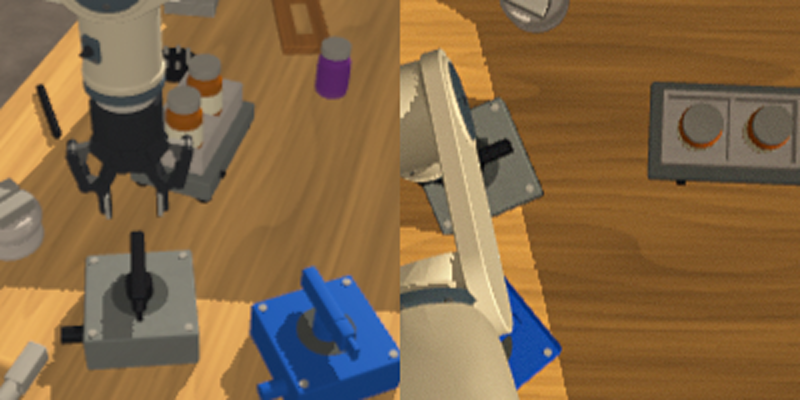

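Both jars stand upright in their cells, with caps at (700,125) and (770,127) in the right half. The fingers are above the grey isolator's bar. Descending onto it.

Call:
servo_tool:
  rows:
    - [50, [0, 0, 30], [0, 0, 0]]
    - [50, [0, 0, 30], [0, 0, 0]]
    - [50, [0, 0, 22], [0, 0, 0]]
    - [50, [0, 0, 9], [0, 0, 0]]
    - [50, [0, 0, 0], [0, 0, 0]]

```text
clock: 18.0
eef_pos: [544.6, 180.1, 88.9]
tcp_rot: [-3.141, -0.0, 1.98]
contact_force: [0.7, 0.1, 0.2]
opening: 0.585
```

Call:
servo_tool:
  rows:
    - [10, [0, 0, 0], [0, 0, 0]]
    - [10, [0, 0, 0], [0, 0, 0]]
    - [10, [0, 0, 0], [0, 0, 0]]
    - [10, [0, 0, 0], [0, 0, 0]]
  force: 60

```text
clock: 18.5
eef_pos: [545.4, 180.6, 90.1]
tcp_rot: [3.14, 0.0, 1.98]
contact_force: [-0.5, -0.8, 4.8]
opening: 0.161
```

Call:
servo_tool:
  rows:
    - [10, [0, 0, 0], [0, 0, 0]]
    - [10, [0, 0, 0], [0, 0, 0]]

```text
clock: 18.75
eef_pos: [545.3, 180.6, 90.0]
tcp_rot: [3.14, 0.0, 1.981]
contact_force: [-0.2, -0.6, 6.2]
opening: 0.163
```

Run:
```python
from h import *
a=grab_frame("side"); print(px("side",[545,180.5,97]),px("side",[545,180.5,112]))
cv2.imwrite("pics/g4.png",cv2.resize(a[190:320,180:310],(600,600),interpolation=cv2.INTER_CUBIC))
```

```text
[248.45158918 266.6675028 ] [248.13284575 262.62221222]
```

View pics/g4.png

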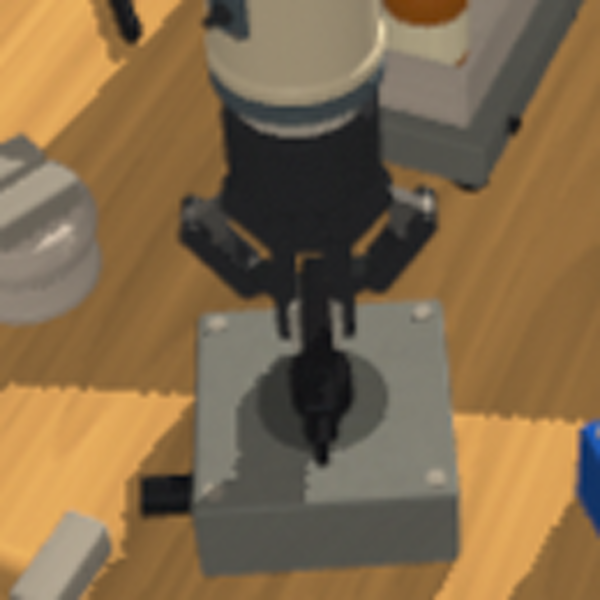

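Call:
servo_tool:
  rows:
    - [10, [0, 0, 2.5], [0, 0, 0]]
    - [10, [0, 0, 2.5], [0, 0, 0]]
    - [10, [0, 0, 2.5], [0, 0, 0]]
    - [10, [0, 0, 2], [0, 0, 0]]
    - [10, [0, 0, 0], [0, 0, 0]]

```text
clock: 19.42
eef_pos: [545.4, 180.6, 80.6]
tcp_rot: [3.14, 0.0, 1.98]
contact_force: [-0.3, -0.9, 8.4]
opening: 0.161
```

Call:
servo_tool:
  rows:
    - [10, [0, 0, 1], [0, 0, 0]]
    - [10, [0, 0, 1], [0, 0, 0]]
    - [10, [0, 0, 0], [0, 0, 0]]

```text
clock: 19.8
eef_pos: [545.6, 180.7, 80.0]
tcp_rot: [3.139, 0.0, 1.981]
contact_force: [-4.9, -1.7, 21.4]
opening: 0.164
```

Call:
servo_tool:
  rows:
    - [10, [0, 0, -1.3], [0, 0, 0]]
    - [10, [0, 0, 0], [0, 0, 5]]
    - [10, [0, 0, 0], [0, 0, 5]]
    - [10, [0, 0, 0], [0, 0, 0]]

```text
clock: 20.3
eef_pos: [545.3, 180.6, 80.2]
tcp_rot: [3.14, -0.0, 1.805]
contact_force: [-1.3, -1.2, 9.1]
opening: 0.163
```

Call:
servo_tool:
  rows:
    - [10, [0, 0, 0], [0, 0, 6]]
    - [10, [0, 0, 0], [0, 0, 6]]
    - [10, [0, 0, 0], [0, 0, 6]]
    - [10, [0, 0, 0], [0, 0, 6]]
    - [10, [0, 0, 0], [0, 0, 6]]
    - [10, [0, 0, 0], [0, 0, 6]]
    - [10, [0, 0, 0], [0, 0, 6]]
    - [10, [0, 0, 0], [0, 0, 0]]

```text
clock: 21.3
eef_pos: [545.0, 180.6, 80.2]
tcp_rot: [3.141, -0.001, 1.071]
contact_force: [-3.6, -0.4, 10.1]
opening: 0.165
```

```bash
python3 -c "
from h import *
s=sense();print(s['contact_force'],s['wrist_torque'],s['tcp_rot'],s['eef_pos'],s['qpos'])"
```

```text
[-3.58944713 -0.35438474 10.06680761] [-0.11805753  0.54303426 -0.04338312] [ 3.14101650e+00 -8.54873595e-04  1.07127414e+00] [544.95519116 180.58653307  80.16582177] [3.17272983e-01 4.30721510e-01 1.85061311e+00 2.18155510e-04
 8.59240462e-01 8.16653040e-01]
```

Call:
servo_tool:
  rows:
    - [22, [0, 0, 0], [0, 0, 0]]
    - [30, [0, 0, 0], [0, 0, 0]]
    - [45, [0, 0, 0], [0, 0, 0]]
    - [45, [0, 0, 0], [0, 0, 0]]
    - [45, [12, 0, 0], [0, 0, 0]]
    - [45, [23, 0, 0], [0, 0, 0]]
    - [45, [0, 0, 0], [0, 0, 0]]
    - [45, [0, 0, 0], [0, 0, 0]]

```text
clock: 22.3
eef_pos: [561.0, 211.1, 78.6]
tcp_rot: [-3.141, 0.001, 1.073]
contact_force: [-0.4, -0.3, -0.4]
opening: 0.527
```

```bash
python3 -c "
from h import *
s=sense();print(s['contact_force'],s['wrist_torque'],s['tcp_rot'],s['eef_pos'])"
```

```text
[-0.38517861 -0.31114671 -0.42799355] [-0.00354009  0.00750962 -0.01321551] [-3.14121959e+00  6.17026230e-04  1.07332569e+00] [561.00283576 211.06958143  78.63590668]
```

Call:
servo_tool:
  rows:
    - [45, [0, 6, 0], [0, 0, 0]]
    - [45, [0, 5, 0], [0, 0, 0]]
    - [45, [0, 1.5, 0], [0, 0, 0]]
    - [45, [0, 0, 0], [0, 0, 0]]

```text
clock: 22.8
eef_pos: [572.5, 204.9, 78.9]
tcp_rot: [-3.142, 0.0, 1.072]
contact_force: [1.0, 0.4, -0.0]
opening: 0.529
```

Call:
servo_tool:
  rows:
    - [45, [0, 1, 0], [0, 0, 0]]
    - [45, [0, 0, 0], [0, 0, 0]]

```text
clock: 23.05
eef_pos: [573.0, 204.7, 78.8]
tcp_rot: [-3.141, 0.0, 1.073]
contact_force: [-1.7, 0.7, 0.8]
opening: 0.523
```

Call:
servo_tool:
  rows:
    - [45, [-0.5, 1.4, 0], [0, 0, 2]]
    - [45, [-0.5, 1.3, 0], [0, 0, 2]]
    - [45, [-0.5, 1.2, 0], [0, 0, 2]]
    - [45, [0, 0, 0], [0, 0, 0]]

```text
clock: 23.55
eef_pos: [575.7, 201.4, 78.9]
tcp_rot: [-3.141, 0.0, 0.967]
contact_force: [-4.2, 2.7, 2.6]
opening: 0.528
```

Call:
servo_tool:
  rows:
    - [45, [-0.5, 1.2, 0], [0, 0, 2]]
    - [45, [-0.5, 1.2, 0], [0, 0, 2]]
    - [45, [0, 0, 0], [0, 0, 0]]

```text
clock: 23.92
eef_pos: [577.3, 199.1, 78.9]
tcp_rot: [3.142, -0.0, 0.897]
contact_force: [-3.1, 2.2, 0.7]
opening: 0.525
```

Call:
servo_tool:
  rows:
    - [45, [-0.5, 1.2, 0], [0, 0, 2]]
    - [45, [-0.5, 1.2, 0], [0, 0, 2]]
    - [45, [0, 0, 0], [0, 0, 0]]

```text
clock: 24.3
eef_pos: [578.5, 196.8, 78.9]
tcp_rot: [3.142, -0.0, 0.828]
contact_force: [-3.5, 2.2, 1.5]
opening: 0.525
```

Call:
servo_tool:
  rows:
    - [45, [-0.5, 1.2, 0], [0, 0, 2]]
    - [45, [-0.5, 1.2, 0], [0, 0, 2]]
    - [45, [0, 0, 0], [0, 0, 0]]

```text
clock: 24.68
eef_pos: [579.5, 194.5, 78.9]
tcp_rot: [3.142, -0.0, 0.759]
contact_force: [-4.3, 2.3, 1.3]
opening: 0.529
```

Call:
servo_tool:
  rows:
    - [45, [-0.5, 1.2, 0], [0, 0, 2]]
    - [45, [-0.5, 1.2, 0], [0, 0, 2]]
    - [45, [0, 0, 0], [0, 0, 0]]

```text
clock: 25.05
eef_pos: [580.4, 192.1, 78.9]
tcp_rot: [-3.142, -0.0, 0.689]
contact_force: [-3.5, 2.2, 1.8]
opening: 0.529
```

Call:
servo_tool:
  rows:
    - [45, [-0.5, 1.2, 0], [0, 0, 2]]
    - [45, [-0.5, 1.2, 0], [0, 0, 2]]
    - [45, [0, 0, 0], [0, 0, 0]]

```text
clock: 25.42
eef_pos: [581.1, 189.6, 78.9]
tcp_rot: [3.142, -0.0, 0.62]
contact_force: [-3.7, 2.6, 2.7]
opening: 0.521
```

Call:
servo_tool:
  rows:
    - [45, [-0.5, 1.2, 0], [0, 0, 2]]
    - [45, [-0.5, 1.2, 0], [0, 0, 2]]
    - [45, [0, 0, 0], [0, 0, 0]]

```text
clock: 25.8
eef_pos: [582.4, 186.9, 79.0]
tcp_rot: [3.141, -0.001, 0.549]
contact_force: [-0.4, 2.1, 0.0]
opening: 0.529
```

Run:
```python
from fit import *
a=grab_frame("side"); grab_frame("top")
cv2.imwrite("pics/g5.png",cv2.resize(a[190:320,180:310],(600,600),interpolation=cv2.INTER_CUBIC))
```

```text
(no output)
```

View pics/g5.png

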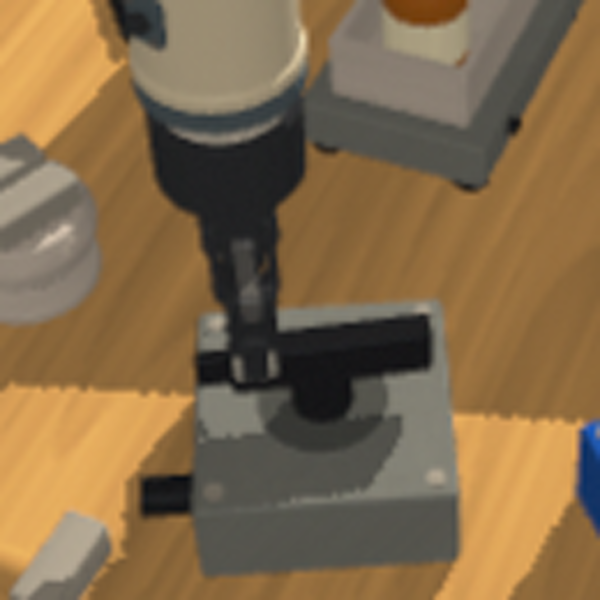

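The picture shows the handle turned about 80°, with its bar level and well above the box. The force along the push dropped, which could be the pop. I test this with one more small push.

Call:
servo_tool:
  rows:
    - [45, [-0.5, 1.2, 0], [0, 0, 2]]
    - [45, [0, 0, 0], [0, 0, 0]]

```text
clock: 26.15
eef_pos: [582.2, 185.7, 79.0]
tcp_rot: [3.141, -0.001, 0.514]
contact_force: [0.5, 2.3, 0.3]
opening: 0.526
```

Call:
servo_tool:
  rows:
    - [45, [-0.5, 1.2, 0], [0, 0, 2]]
    - [45, [0, 0, 0], [0, 0, 0]]

```text
clock: 26.4
eef_pos: [582.2, 184.5, 79.0]
tcp_rot: [-3.142, -0.001, 0.478]
contact_force: [0.6, 2.9, 0.3]
opening: 0.531
```

Run:
```python
from fit import *
def corners(turn,dz):
    a=.41-turn; R=np.array([[np.cos(a),-np.sin(a)],[np.sin(a),np.cos(a)]]); o={}
    for n,l in {"tailL":(-9,-60),"tailR":(9,-60),"nose":(4,66)}.items():
        for z in (112,82):
            xy=R@l+[545,180.6]; o[n,z]=((px("side",[*xy,z+dz])-[180,190])*600/130).round(0)
    return o
for t in (1.38,1.46):
  for dz in (0,-7):
    print(t,dz,{k:tuple(map(int,v)) for k,v in corners(t,dz).items()})
a=grab_frame("side"); cv2.imwrite("pics/g6.png",cv2.resize(a[190:320,180:310],(600,600),interpolation=cv2.INTER_CUBIC))
b=cv2.imread("pics/g5.png",0); c=cv2.imread("pics/g6.png",0); d0=cv2.imread("pics/side0.png",0)
# dark run extents in columns across tail (crop px)
for n,im in (("g5",b),("g6",c)):
    for x in (360,400,420): 
        r=np.nonzero(im[280:420,x]<55)[0]+280; print(n,x,r.min() if len(r) else None,r.max() if len(r) else None)
    r=np.nonzero(im[345,300:500]<55)[0]+300; print("right end row345",r.max())
```

```text
1.38 0 {('tailL', 112): (429, 327), ('tailL', 82): (430, 364), ('tailR', 112): (421, 302), ('tailR', 82): (422, 339), ('nose', 112): (189, 353), ('nose', 82): (194, 390)}
1.38 -7 {('tailL', 112): (429, 335), ('tailL', 82): (430, 372), ('tailR', 112): (422, 311), ('tailR', 82): (422, 347), ('nose', 112): (190, 362), ('nose', 82): (195, 399)}
1.46 0 {('tailL', 112): (430, 334), ('tailL', 82): (430, 371), ('tailR', 112): (424, 308), ('tailR', 82): (425, 345), ('nose', 112): (188, 346), ('nose', 82): (194, 383)}
1.46 -7 {('tailL', 112): (430, 342), ('tailL', 82): (431, 379), ('tailR', 112): (425, 317), ('tailR', 82): (425, 354), ('nose', 112): (190, 354), ('nose', 82): (195, 391)}
g5 360 323 378
g5 400 318 371
g5 420 316 368
right end row345 430
g6 360 324 379
g6 400 322 374
g6 420 320 372
right end row345 430
```

View pics/g6.png

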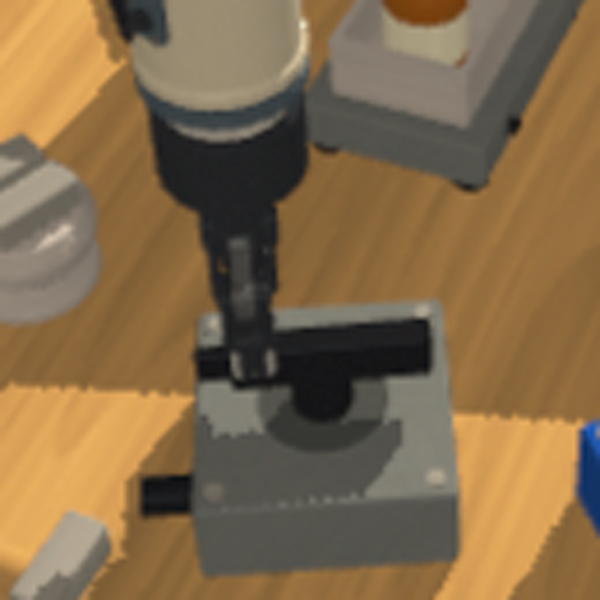

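```bash
cat > hz.py <<'E'
from fit import *
def grid(fn,ts,sx=((196,222),(360,440)),ox=0):
    im=cv2.imread(fn,0); s=600/130; K,T=cal("side"); res=[]
    dark=(im<75)
    win=np.zeros_like(dark)
    for a,b in sx: win[270:420,a:b]=True
    for t in ts:
        for dz in np.arange(-9,4,1.):
            a=.41-t; R=np.array([[np.cos(a),-np.sin(a),0],[np.sin(a),np.cos(a),0],[0,0,1]]); m=np.zeros(im.shape,np.uint8)
            for b in MODEL["handle_grip"]:
                P=b@R.T+[545,180.6,dz]; q=(K@(T[:3,:3]@P.T+T[:3,3:])).T; q=(q[:,:2]/q[:,2:]+.5-[180,190])*s-.5
                cv2.fillConvexPoly(m,cv2.convexHull(np.round(q*16).astype(np.int32)),1,shift=4)
            m=m.astype(bool); e=((m^dark)&win).sum()/((m|dark)&win).sum(); res.append((round(float(e),3),round(float(t),2),dz))
    return sorted(res)[:6]
if __name__=="__main__":
    cv2.imwrite("pics/s0c.png",cv2.resize(cv2.imread("pics/side0.png")[190:320,180:310],(600,600),interpolation=cv2.INTER_CUBIC))
    print("ref",grid("pics/s0c.png",np.arange(-.1,.11,.02),((290,345),)))
    for f in("pics/g5.png","pics/g6.png"): print(f,grid(f,np.arange(1.25,1.6,.02)))
E
python3 hz.py
```

```text
ref [(0.193, 0.0, np.float64(-4.0)), (0.193, 0.0, np.float64(3.0)), (0.194, 0.0, np.float64(-5.0)), (0.195, 0.0, np.float64(-3.0)), (0.196, 0.0, np.float64(0.0)), (0.196, 0.0, np.float64(2.0))]
pics/g5.png [(0.183, 1.47, np.float64(1.0)), (0.183, 1.49, np.float64(1.0)), (0.184, 1.47, np.float64(0.0)), (0.184, 1.49, np.float64(0.0)), (0.185, 1.47, np.float64(-1.0)), (0.186, 1.45, np.float64(0.0))]
pics/g6.png [(0.179, 1.55, np.float64(1.0)), (0.18, 1.53, np.float64(-1.0)), (0.18, 1.55, np.float64(0.0)), (0.181, 1.53, np.float64(0.0)), (0.181, 1.53, np.float64(1.0)), (0.182, 1.51, np.float64(0.0))]
```

Fitting the picture puts the handle fully up (dz about 0) at roughly 1.5. One more small push should meet the slot wall.

Call:
servo_tool:
  rows:
    - [45, [-0.5, 1.2, 0], [0, 0, 2]]
    - [45, [0, 0, 0], [0, 0, 0]]

```text
clock: 26.7
eef_pos: [581.8, 183.7, 79.0]
tcp_rot: [-3.141, -0.0, 0.443]
contact_force: [-1.3, 4.7, 2.1]
opening: 0.526
```

Call:
servo_tool:
  rows:
    - [45, [0, 1.2, 0], [0, 0, 0]]
    - [45, [0, 0, 0], [0, 0, 0]]

```text
clock: 26.95
eef_pos: [582.0, 183.3, 79.0]
tcp_rot: [-3.14, -0.0, 0.443]
contact_force: [-2.3, 10.3, 3.4]
opening: 0.53
```

Call:
servo_tool:
  rows:
    - [45, [0, 1.2, 0], [0, 0, 0]]
    - [45, [0, 0, 0], [0, 0, 0]]

```text
clock: 27.2
eef_pos: [582.1, 183.0, 79.0]
tcp_rot: [-3.138, 0.0, 0.443]
contact_force: [-4.3, 14.0, 4.1]
opening: 0.529
```

The force rose from 2 to 14 N while the tool stood still, so the handle is locked in the slot, well short of the 1.78 end stop. Backing off, centring the fingers and lifting.

Call:
servo_tool:
  rows:
    - [45, [0, -5, 0], [0, 0, 0]]
    - [45, [0, -6, 0], [0, 0, 0]]
    - [45, [0, -5, 0], [0, 0, 0]]
    - [45, [0, 0, 0], [0, 0, 0]]

```text
clock: 27.7
eef_pos: [576.0, 195.5, 78.8]
tcp_rot: [3.141, 0.0, 0.445]
contact_force: [-0.2, -0.1, 0.8]
opening: 0.526
```

Call:
servo_tool:
  rows:
    - [45, [0, 0, -10], [0, 0, 0]]
    - [45, [0, 0, -30], [0, 0, 0]]
    - [45, [0, 0, -50], [0, 0, 0]]
    - [45, [0, 0, -60], [0, 0, 0]]
    - [45, [20, 0, -30], [0, 0, 0]]
    - [45, [0, 0, 0], [0, 0, 0]]
    - [45, [0, 0, 0], [0, 0, 0]]

```text
clock: 28.58
eef_pos: [593.5, 203.5, 258.2]
tcp_rot: [-3.142, 0.001, 0.444]
contact_force: [-0.1, 0.1, -0.1]
opening: 0.528
```

Run:
```python
from hz import *
a=grab_frame("side"); b=grab_frame("top"); cv2.imwrite("pics/g7s.png",cv2.resize(a[190:320,180:310],(600,600),interpolation=cv2.INTER_CUBIC))
print(grid("pics/g7s.png",np.arange(1.25,1.75,.02),((186,290),(355,440))))
for t in ("ball_vise","hammer","punch_stand","jar_a"):
    for c in("side","top"):
        for r in boxes_of(c,t): print(c,t,round(r["conf"],2),w(c,r["centre"]).round())
print(sense()["contact_force"],sense()["clock"])
cv2.imwrite("pics/g7.png",np.hstack([cv2.resize(a[130:330,180:380],(400,400),interpolation=cv2.INTER_CUBIC),cv2.resize(b[130:330,160:360],(400,400),interpolation=cv2.INTER_CUBIC)]))
```

```text
[(0.15, 1.53, np.float64(-1.0)), (0.152, 1.53, np.float64(0.0)), (0.152, 1.55, np.float64(0.0)), (0.153, 1.51, np.float64(-1.0)), (0.153, 1.51, np.float64(0.0)), (0.154, 1.55, np.float64(-1.0))]
side ball_vise 0.67 [765. 127.  62.]
top ball_vise 0.67 [773. 104.  59.]
top ball_vise 0.18 [ 586. -151.   50.]
side hammer 0.63 [697. 309.  29.]
side punch_stand 0.67 [ 710. -337.   20.]
top punch_stand 0.73 [ 704. -353.   24.]
top punch_stand 0.18 [ 592. -153.   51.]
side jar_a 0.95 [ 585. -187.  120.]
side jar_a 0.78 [592. -97. 120.]
side jar_a 0.55 [ 426. -369.   63.]
side jar_a 0.48 [565. -70.  44.]
top jar_a 0.77 [ 593. -110.  149.]
top jar_a 0.68 [ 593. -189.  146.]
top jar_a 0.68 [542. 174. 110.]
top jar_a 0.67 [ 432. -381.   98.]
[0.25340037 0.11518965 0.55702257] 29.075
```

View pics/g7.png

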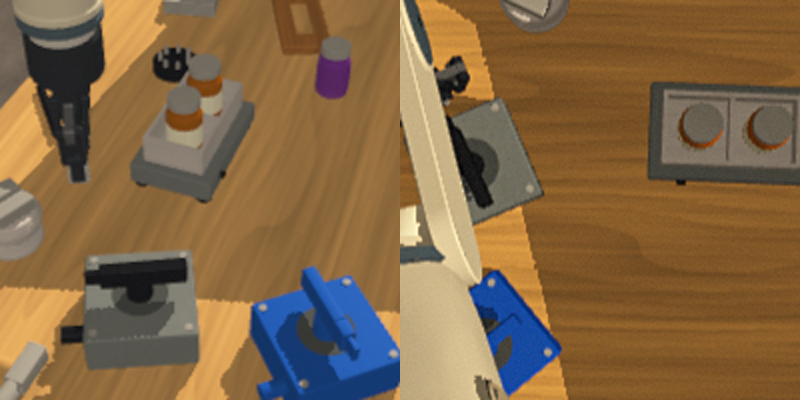

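The handle shows fully up at about 1.53 rad and untouched. Both jars stand in their cells and the bystanders are where they were.

```bash
python3 -c "
from rig import *
print(sign_off())"
```

```text
the job is handed in; nothing more can be done
None
```

I stood both amber jars in the carrier cells, setting each down with light contact (about 4 N). Then I switched the isolator to ON: I gripped the grey handle, pressed it to the bottom (10 mm) and turned it about 0.91 rad. After letting go, I pushed it on from the side until it stopped and locked, and moved the arm clear. I handed in at about 29 s of the 58 s allowed; no verdict was reported.

**Jars:** the last picture shows both upright in their cells. An earlier fit, after both were placed, put them within about 2 mm of the cell centres, though it matched the outlines only roughly (1-IoU about 0.25).

**Handle:** it stopped hard in the slot: the force rose from 2 to 14 N while the tool stood still. The last picture fit gave about 1.53 rad, 0 to 1 mm below fully up, with nothing touching it. That height is weakly determined: the fit could not tell heights apart on the starting picture, so I relied mainly on the drop in force when it popped and the hard stop after.

**Bystanders:** the ball vise and punch stand were found within about 5 mm of their first positions in both cameras. The hammer was only found in the side view, within about 1 mm, because the arm hid it from the top camera.

**Disagreements:** the side-view network also reported a false jar at the shaker's front edge. The top view reported one on the isolator handle. Neither shows in the pictures, so I ignored them.

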